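# Switch off the slide warmer and present the notched slide

### The arm

A 7-joint arm with a two-finger parallel gripper is mounted at the origin on the work surface. World frame = base frame: x ahead of the robot, y to its left, z up, the work surface at z = 0. Lengths are in m, angles in rad, forces in N, time in s.
With the tool pointing down it reaches from about 0.425 to 0.925 m from the base axis. Payload 6.8 kg.
Tool frame: the origin (TCP) lies at the very end of the fingers, on their centre line; the grasp point (between the pads) lies 19 mm behind it; z points along the fingers, y is the line along which they close (so a half turn about z gives the same grasp; the last joint's range is limited). The gripper opens to 85 mm and grips with 20 to 120 N. Pads are 22 mm wide; open, the fingers measure 114 mm over their backs; the gripper's body (76 mm by 85 mm) begins 54 mm behind the grasp point. The pads swing forward as they close: fully open they stand 13 mm farther back than shut.
Start: joints at [-1.324, 0.477, 0.022, 1.555, -0.011, 1.109, -0.083], TCP at [0.234, 0.633, 0.231] pointing down, gripper open.
Joint ranges: [-2.96, 2.96], [-0.34, 2.1], [-1.41, 1.46], [0.24, 2.44], [-1.37, 4.51], [0.17, 1.92], [-2.96, 2.96]. Speed limits (rad/s): [2.39, 2.39, 3.14, 3.14, 3.14, 3.14, 3.14].

### API

Orientations are given as a unit quaternion [w, x, y, z].
In Python, from station import bot gives the robot as it stands. The module is installed in compiled form; this text tells all that it offers.
- The arm moves only by the shell command python3 -m jog 'ROWS' [OPENING] [FORCE]. ROWS is JSON, a list of rows, each a list of 4 numbers: the shift along the tool's x, y, z in cm, then the turn about the tool's z in rad. In form: [[x, y, z, spin], ...]. A call has 1 to 20 rows; each row is the pose to reach, as a shift and turn from the pose commanded when the call began, along the tool's axes at that moment; what a row does not reach only later rows make up. A row lasts 1/12 s, in which the tool goes at most 41.7 mm and 7.16 degrees, less where a joint would pass 70% of its speed; a pose out of reach is approached as far as the arm can. A call with a gripper value outside its range is refused whole. OPENING is the closure, from -1 (fully open) to 1 (shut), set as the call begins (- or left out, the last holds). The fingers move at their own pace and stop on an object; FORCE is the grip in N (left out, the last holds). Time passes only in rows, so rows that repeat a pose let the fingers close. It gives the time, the measured TCP pose, the force, the opening and the grip force at its end, in the units of the state.
- bot.get_obs(): the state, without advancing time (a new reading comes with each control period).
- bot.read_camera(name): name is "side" or "top" or "wrist"; returns a dict with "pixels" (400x640x3 uint8, red, green, blue), "depth" (400x640 float32, m along the optical axis (not along the pixel's ray), 0 where there is no reading), "fovy" (degrees; the focal length in pixels is half the picture's height over the tangent of half this angle, whatever the lens; pixels are square), "cx", "cy" (the principal point, pixels), "distortion" ([k1, k2, p1, p2, k3] as OpenCV has them; the pictures are not rectified), "pose" (4x4, takes a point from camera to world coordinates). Camera axes: x right, y down, z forward; pixel columns grow to the right and rows downward; lengths in m; the calibration is good to about 2 mm. A picture is of the moment at which its call begins.
- bot.hand_in(): hands the job in; it is judged then, once.
The state is a dict: "t": time; "q": joint angles; "joint_vel": joint speeds; "joint_torque": joint torques, N m; "eef_pos": TCP position; "tool_rot": TCP orientation; "contact_force": force on the tool from outside, world axes, zero at the start; "torque": the same for the moment, N m; "gripper_width": opening from 0.0 (shut) to 1.0 (fully open); "grasp_force": force on a finger pad.
Only numpy, scipy, OpenCV 4.12 (cv2) and the standard library are available. Lean on these libraries where they do the work, as an engineer would, in place of code of your own. Each camera call takes 0.05 s, during which the arm holds its last target. There are 200 camera calls.

### The job

Turn the slide warmer's dial fully anticlockwise to its end stop (off), and only then pick up the glass slide that has a small notch in one corner; leave the plain plate without a notch and everything else where it is. The notch marks the slide's frosted label end: hold the slide well clear, about 15 cm above the warmer's top, label face up and tipped about 40 degrees so that the notched end is the higher one. Finish while holding it there, still in the gripper.

Things in the scene. Friction and masses are not known exactly. Their poses are not given: they have to be found in the camera images.
- warmer: Slide warmer, a fixed low white box 190 (x) x 450 (y) x 50 mm high. The flat top is at z = 50 mm above the bench, without rim. Origin on the bench; the box spans x -95..95 and y -245..205 mm. The dark metal hotplate is the part y -145..205 mm; the grey control end, y -245..-145 mm, carries the dial.
- dial (a joint): Dial angle in rad about its vertical axis: 0 = off, the anticlockwise end stop (seen from above); grows clockwise to 4.7. Starts between 0.9 and 2.6. Friction 0.03 N m; stays where it is left.
- dial_grip (a point): On the dial's axis at grip height, 37 mm above the warmer's top (axis at x 0, y -195 mm of the warmer). The dial: black disc 44 mm across with an upright bar grip 42 mm long, 14 mm wide, from 14 to 44 mm above the warmer's top. The point turns with the dial: its x axis lies along the bar, the white line on the bar's top is at its -x end. At off the bar lies along warmer x, white line to warmer -x.
- slide: The slide: thick glass plate 100 (x) x 40 (y) x 7 mm (z), about 70 g, flat on the hotplate at any yaw, label face (+z) up. Both ends are matt (25 mm), the middle is clearer with two round wells; a square notch 10 x 10 mm is cut from the corner at +x, +y. Origin: centre of the underside; +x points to the notched (frosted label) end. Take it across its 40 mm width.
- slide_notch_end (a point): Middle of the slide's notched end, 50 mm along +x from its centre, half way up its thickness.
- plain_plate: The other glass plate on the hotplate: same size, make and look, but with all four corners whole. Origin centre of underside. It stays where it is. The two plates' centres are at least 140 mm apart, either may be next to the dial.
- beaker: Glass beaker, 70 mm across, 85 mm high, on the bench beyond the warmer; origin centre of underside. Bystander.
- jar: Amber jar, 60 mm across, 75 mm high, on the bench beyond the warmer; origin centre of underside. Bystander.
- wash_bottle: White wash bottle, 68 mm across, 190 mm high, on the bench to the robot's left; origin centre of underside. Bystander.
Mind the look-alikes: they are no part of the job. Leave any green or red look-alike of the slide alone.

How it is judged:
On the way, in this order (a step that is already met when the one before it is completed fails the run):
1. the dial is at its anticlockwise end stop while the notched slide still lies on the warmer (value of joint dial below 0.09 rad and height (world z) of slide below 0.06 m), for 0.2 s.
2. the slide is held clear of the warmer, notched end up (value of joint dial below 0.12 rad and height (world z) of slide above 0.13 m and angle between slide's own x axis and vertical between 0.44 and 1.13 rad and angle between slide's own z axis and vertical below 1.18 rad and contact force between the fingers and slide above 2 N and contact force between slide and warmer below 0.05 N and contact force between slide and plain_plate below 0.05 N and linear speed of slide below 0.03 m/s), for 0.2 s.
At the end, for the whole second after the job is handed in: Dial within 0.12 rad of its anticlockwise stop; the slide in the fingers (over 2 N), touching neither warmer nor plain plate, origin over 130 mm above the bench, notched end 25 to 65 degrees above level, label face within 67 degrees of straight up, and still (under 0.03 m/s) (all of step 2); the arm keeps its last pose, push and grip.
It fails at once if a bystander or the plain plate is moved more than 25 mm (distance of any of plain_plate, beaker, jar, wash_bottle from where it was at the start of the episode above 0.025 m).
It also fails if it takes over 64 s, if anything falls off the work surface, if the arm or the gripper's body presses on something with over 40 N, if the wrist force passes 120 N, or if a joint passes its speed limit or range.

## Working session

There is one attempt and no reset: what is moved stays moved. The work goes in short steps, Python scripts to look and compute and a shell command to move; the robot and the scene stay as the last step left them, time stands still between calls to the robot, and variables do not carry over. Pictures are saved under pics/ and viewed, at most 10 in all, crops included, and the job is handed in when it is done.

```bash
mkdir -p pics; cat > h.py <<'E'
import numpy as np,cv2,pickle
from station import bot
def snap(n,tag):
    c=bot.read_camera(n); pickle.dump(c,open(f'pics/{tag}.pkl','wb'))
    cv2.imwrite(f'pics/{tag}.png',c['pixels'][:,:,::-1]); return c
def load(tag): return pickle.load(open(f'pics/{tag}.pkl','rb'))
def px(c,uv,z):
    "pixels -> world points on plane z"
    f=200/np.tan(np.radians(c['fovy'])/2)
    K=np.array([[f,0,c['cx']],[0,f,c['cy']],[0,0,1.]])
    n=cv2.undistortPoints(np.array(uv,float).reshape(-1,1,2),K,np.array(c['distortion'],float)).reshape(-1,2)
    T=np.array(c['pose']); d=np.c_[n,np.ones(len(n))]@T[:3,:3].T
    return T[:3,3]+d*((z-T[2,3])/d[:,2])[:,None]
E
python3 - <<'E'
from h import *
c=snap('top','top0'); print(c['fovy'],np.round(c['pose'],3).tolist()); c=snap('side','side0'); print(np.round(c['pose'],3).tolist())
o=bot.get_obs(); print(o)
E
```

```text
48.45891719552489 [[-0.005, -0.996, 0.084, 0.457], [-1.0, 0.002, -0.027, 0.084], [0.027, -0.085, -0.996, 1.233], [0.0, 0.0, 0.0, 1.0]]
[[0.763, -0.324, 0.559, -0.112], [-0.647, -0.385, 0.658, -0.723], [0.002, -0.864, -0.504, 0.704], [0.0, 0.0, 0.0, 1.0]]
{'t': 0.1, 'q': array([-1.32413927,  0.47774239,  0.02234991,  1.55633041, -0.01154136,
        1.10933751, -0.08312579]), 'joint_vel': array([ 0.00072619, -0.0016674 ,  0.00118973, -0.00283658, -0.00284785,
       -0.00039792, -0.00015696]), 'joint_torque': array([ 4.51961954e-03, -5.97768152e+01,  1.61371529e+00, -2.81957120e+01,
        1.28348460e-02,  5.11742604e-03,  1.97153338e-05]), 'eef_pos': array([0.23428637, 0.63246279, 0.23041572]), 'tool_rot': array([-1.04480835e-04,  1.76464756e-01,  9.84306596e-01, -8.38541284e-04]), 'contact_force': array([-0.50689263,  0.7875004 ,  0.35408453]), 'torque': array([ 0.04423913, -0.01184659,  0.00539555]), 'grasp_force': 0.0, 'gripper_width': 1.0034541210082848}
```

View pics/top0.png

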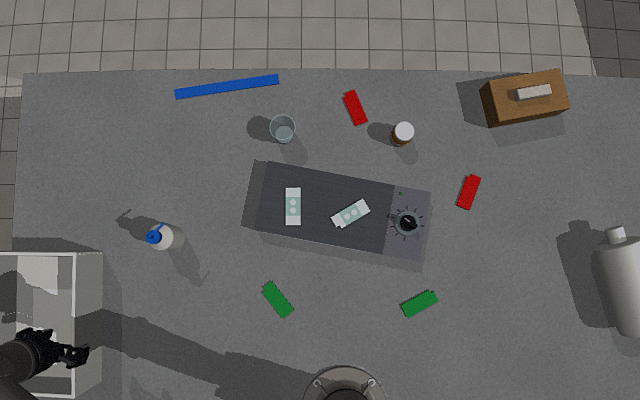

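The top view shows the warmer at about (255..430, 160..260), plates at (293,206) and (350,213), and the dial at (407,222). I'll enlarge that area next.

```bash
python3 - <<'E'
from h import *
c=load('top0'); im=c['pixels'][150:270,235:440,::-1]
a=cv2.resize(im[:, :],None,fx=3.9,fy=3.9,interpolation=cv2.INTER_CUBIC); cv2.imwrite('pics/c1.png',a)
b=c['pixels'][190:250,270:430,::-1]; cv2.imwrite('pics/c2.png',cv2.resize(b,None,fx=5,fy=5,interpolation=cv2.INTER_CUBIC))
E
```

```text
(no output)
```

View pics/c1.png

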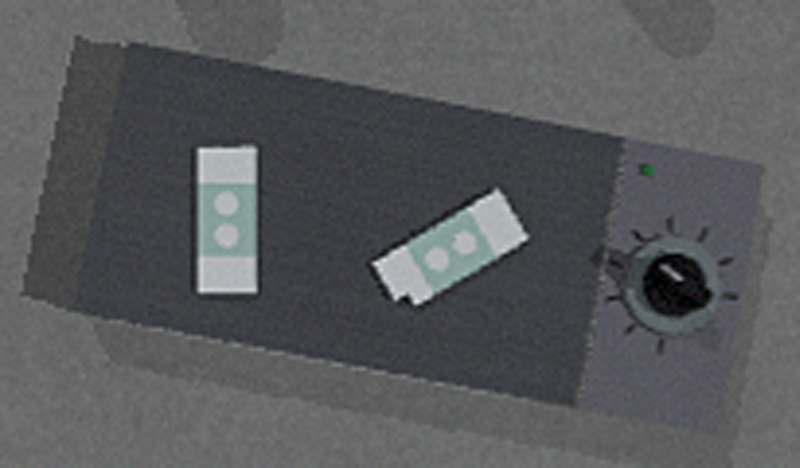

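View pics/c2.png

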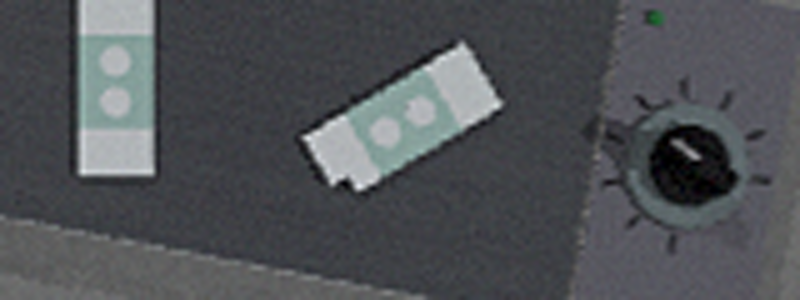

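The notched slide is the right-hand plate, next to the dial. Its notch is at crop-2 pixel (345,188), i.e. the lower-left end. The dial's white line points upper-left, at (670,137)-(700,160), with the bar's other end near (735,178).

```bash
python3 - <<'E'
from h import *
c=load('top0'); np.set_printoptions(precision=4,suppress=True)
A=lambda L:[(235+(u+.5)/3.9-.5,150+(v+.5)/3.9-.5) for u,v in L]
B=lambda L:[(270+(u+.5)/5-.5,190+(v+.5)/5-.5) for u,v in L]
w=px(c,A([(126,42),(622,137),(763,165),(575,405),(78,312)]),.05); print('warmer',w)
ex=(w[1]-w[3])[:2]; ey=(w[0]-w[1])[:2]; print('len',np.hypot(*ex),np.hypot(*ey))
yaw=np.arctan2(ey[1],ey[0])-np.pi/2; yaw2=np.arctan2(ex[1],ex[0]);print('yaw',yaw,yaw2)
R=np.array([[np.cos(yaw),-np.sin(yaw)],[np.sin(yaw),np.cos(yaw)]])
loc=np.array([[95,205],[95,-145],[95,-245],[-95,-145],[-95,205]])/1e3
o=(w[:,:2]-loc@R.T); print('origin',o); o=o.mean(0); print('dial',o+R@[0,-.195])
s=px(c,B([(303,138),(462,42),(503,103)]),.057)[:,:2]; print('slide',s,np.hypot(*(s[0]-s[1])),np.hypot(*(s[2]-s[1])))
d=s[0]-s[1]; print('centre',(s[0]+s[2])/2,'yaw',np.arctan2(d[1],d[0]))
p=px(c,B([(670,137),(700,160),(738,180)]),.094)[:,:2]; print('bar',p); d=p[0]-p[2]
a=np.arctan2(d[1],d[0]);print('white dir',a,'dial',(yaw+np.pi-a)%(2*np.pi))
E
```

```text
warmer [[ 0.6737  0.2052  0.05  ]
 [ 0.6073 -0.1375  0.05  ]
 [ 0.5877 -0.2361  0.05  ]
 [ 0.423  -0.1019  0.05  ]
 [ 0.4878  0.2367  0.05  ]]
len 0.18766902492471876 0.3490740665761689
yaw -0.1915844527292574 -0.19046541871987183
origin [[0.5414 0.0221]
 [0.5416 0.023 ]
 [0.5411 0.0225]
 [0.5439 0.0223]
 [0.542  0.0173]]
dial [ 0.5049 -0.17  ]
slide [[ 0.5199  0.0361]
 [ 0.5708 -0.0491]
 [ 0.5381 -0.0706]] 0.09925013230473333 0.039137239249295755
centre [ 0.529  -0.0173] yaw 2.109895604528047
bar [[ 0.5177 -0.1525]
 [ 0.5057 -0.1679]
 [ 0.4952 -0.1877]]
white dir 1.0033208721718323 dial 1.9466873286887034
```

```bash
cat >> h.py <<'E'
from scipy.spatial.transform import Rotation as Ro
np.set_printoptions(precision=3,suppress=True)
def rel(*pts):
    "tool-axis shifts in cm from the current measured pose to world points"
    o=bot.get_obs(); q=o['tool_rot']; R=Ro.from_quat([q[1],q[2],q[3],q[0]]).as_matrix()
    h=np.arctan2(R[1,1],R[0,1]); print('t',o['t'],'tcp',o['eef_pos'],'y-heading',h,'z',R[:,2],'q',o['q'])
    for p in pts: print(p,'->',100*R.T@(np.array(p)-o['eef_pos']))
E
python3 -c "
from h import *
rel((.5,.3,.26),(.5,0.1,.26),(.506,-.17,.20))"
```

```text
t 0.1 tcp [0.234 0.632 0.23 ] y-heading 1.2160087634377 z [-0.001 -0.002 -1.   ] q [-1.324  0.478  0.022  1.556 -0.012  1.109 -0.083]
(0.5, 0.3, 0.26) -> [-36.466 -21.95   -2.918]
(0.5, 0.1, 0.26) -> [-43.414 -40.704  -2.886]
(0.506, -0.17, 0.2) -> [-53.356 -65.804   3.157]
```

```bash
python3 -m jog '[[-9,-5.5,-3,0],[-18,-11,-3,0],[-27,-16,-3,0.1],[-36,-22,-3,0.2],[-36,-22,-3,0.3],[-36,-22,-3,0.4],[-36,-22,-3,0.5],[-36,-22,-3,0.6],[-36,-22,-3,0.7],[-36,-22,-3,0.8],[-36,-22,-3,0.8],[-43.4,-40.7,-3,0.9],[-43.4,-40.7,-3,1.0],[-43.4,-40.7,-3,1.1],[-43.4,-40.7,-3,1.2],[-43.4,-40.7,-3,1.3],[-43.4,-40.7,-3,1.4],[-43.4,-40.7,-3,1.4]]' -1 30; python3 -c "
from h import *
rel((.506,-.17,.2))"
```

```text
t: 1.6
eef_pos: [0.4999, 0.0982, 0.2613]
tool_rot: [-0.0, 0.772, 0.636, -0.0]
contact_force: [-0.4, 1.2, -0.6]
gripper_width: 1.003
grasp_force: 0.0
t 1.6 tcp [0.5   0.098 0.261] y-heading -0.19181229399835376 z [-0.  0. -1.] q [-0.755  0.178  0.504  1.936 -0.099  1.051 -0.401]
(0.506, -0.17, 0.2) -> [-26.212   5.716   6.126]
```

```bash
python3 -m jog '[[-4,0.9,1,0.05],[-8,1.8,2,0.1],[-12,2.7,3,0.15],[-16,3.6,4,0.2],[-20,4.5,5,0.25],[-24,5.2,6,0.3],[-26.2,5.7,6.1,0.376],[-26.2,5.7,6.1,0.376],[-26.2,5.7,6.1,0.376],[-26.2,5.7,6.1,0.376]]'; python3 -c "
from h import *
c=snap('wrist','w1'); snap('top','t1');print(np.round(c['pose'],3).tolist())
rel((.506,-.17,.07))"
```

```text
t: 2.43
eef_pos: [0.5088, -0.1655, 0.1999]
tool_rot: [-0.0, 0.874, 0.486, -0.0]
contact_force: [-0.4, -0.1, 0.7]
gripper_width: 0.999
grasp_force: 0.0
[[0.85, -0.502, -0.16, 0.55], [-0.527, -0.81, -0.257, -0.1], [-0.001, 0.303, -0.953, 0.342], [0.0, 0.0, 0.0, 1.0]]
t 2.5333 tcp [ 0.509 -0.165  0.2  ] y-heading -0.5546374389564244 z [-0.     0.001 -1.   ] q [-0.348  0.329  0.675  1.957 -0.254  0.94  -0.102]
(0.506, -0.17, 0.07) -> [-0.578  0.026 13.015]
```

View pics/w1.png

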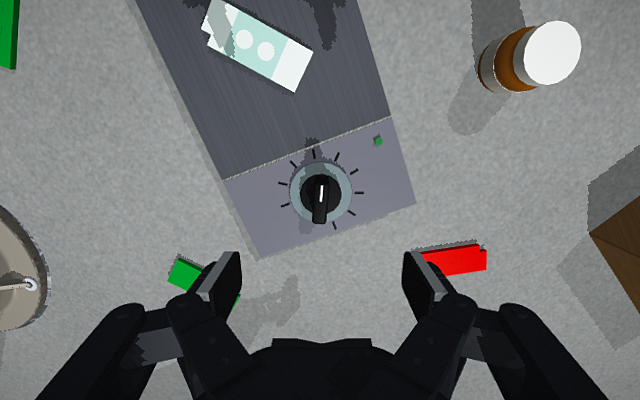

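The wrist view shows the dial bar almost vertical in the image, with its white end at (322,184) and near end at about (319,210). It is centred between the fingers. The slide is at the top, with corners (312,52) and (295,93).

```bash
python3 - <<'E'
from h import *
c=load('w1')
p=px(c,[(322,184),(320,210)],.094); print(p); d=p[0]-p[1]; print('dir',np.arctan2(d[1],d[0]),np.hypot(*d[:2]))
s=px(c,[(312,52),(295,93),(201,39)],.057); print(s); d=s[2]-s[1]; print(np.arctan2(d[1],d[0]),np.hypot(*d[:2]),np.hypot(*(s[0]-s[1])[:2]))
E
```

```text
[[ 0.518 -0.154  0.094]
 [ 0.503 -0.174  0.094]]
dir 0.9422814882626664 0.0253548159899918
[[ 0.571 -0.05   0.057]
 [ 0.538 -0.071  0.057]
 [ 0.491  0.014  0.057]]
2.0789231764677276 0.09785030688416627 0.039529871629449376
```

```bash
python3 -m jog '[[-0.5,0,2,0],[-0.5,0,5,0],[-0.5,0,8,0],[-0.5,0,10,0],[-0.5,0,12,0],[-0.5,0,13,0],[-0.5,0,13,0],[-0.5,0,13,0]]'; python3 -m jog '[[0,0,0,0],[0,0,0,0],[0,0,0,0],[0,0,0,0],[0,0,0,0],[0,0,0,0],[0,0,0,0],[0,0,0,0],[0,0,0,0],[0,0,0,0],[0,0,0,0],[0,0,0,0]]' 1 35;  python3 -c "
from h import *
rel((.506,-.17,.07)); print(bot.get_obs()['torque'])"
```

```text
t: 3.2
eef_pos: [0.5059, -0.171, 0.0706]
tool_rot: [-0.0, 0.875, 0.485, 0.0]
contact_force: [0.5, 0.1, 0.2]
gripper_width: 0.998
grasp_force: 0.0
t: 4.2
eef_pos: [0.5041, -0.1711, 0.0705]
tool_rot: [-0.002, 0.875, 0.484, -0.001]
contact_force: [-6.2, 3.9, 9.1]
gripper_width: 0.156
grasp_force: 37.2
t 4.2 tcp [ 0.504 -0.171  0.071] y-heading -0.560170978664382 z [-0.003  0.002 -1.   ] q [-0.219  0.522  0.552  2.052 -0.429  0.683  0.053]
(0.506, -0.17, 0.07) -> [0.191 0.106 0.052]
[0.603 1.134 0.006]
```

```bash
python3 -m jog '[[0,0,0,-0.1],[0,0,0,-0.2],[0,0,0,-0.3],[0,0,0,-0.4],[0,0,0,-0.5],[0,0,0,-0.6],[0,0,0,-0.7],[0,0,0,-0.8],[0,0,0,-0.9],[0,0,0,-1.0],[0,0,0,-1.1],[0,0,0,-1.2],[0,0,0,-1.3],[0,0,0,-1.4],[0,0,0,-1.5],[0,0,0,-1.6],[0,0,0,-1.7],[0,0,0,-1.8],[0,0,0,-1.8]]';  python3 -c "
from h import *
rel(); print(bot.get_obs()['torque'])"
```

```text
t: 5.78
eef_pos: [0.5073, -0.1698, 0.0706]
tool_rot: [0.001, 0.161, 0.987, 0.001]
contact_force: [4.5, 5.5, -2.0]
gripper_width: 0.153
grasp_force: 35.8
t 5.7833 tcp [ 0.507 -0.17   0.071] y-heading 1.246857507318981 z [ 0.003  0.002 -1.   ] q [ 0.151  0.464  0.07   2.025 -0.056  0.652  1.506]
[ 1.198 -0.812 -0.051]
```

```bash
python3 -m jog '[[0,0,0,-0.05],[0,0,0,-0.1],[0,0,0,-0.13],[0,0,0,-0.13]]';  python3 -c "
from h import *
rel(); print(bot.get_obs()['torque'])"; python3 -m jog '[[0,0,0,-0.03],[0,0,0,-0.06],[0,0,0,-0.06],[0,0,0,-0.06]]';  python3 -c "
from h import *
rel(); print(bot.get_obs()['torque'])"
```

```text
t: 6.12
eef_pos: [0.5074, -0.1695, 0.0706]
tool_rot: [0.001, 0.099, 0.995, 0.001]
contact_force: [3.3, 6.0, -1.9]
gripper_width: 0.157
grasp_force: 35.9
t 6.1167 tcp [ 0.507 -0.17   0.071] y-heading 1.3733016380522303 z [ 0.003  0.002 -1.   ] q [ 0.177  0.463  0.038  2.024 -0.032  0.653  1.61 ]
[ 1.196 -0.802  0.014]
t: 6.45
eef_pos: [0.5076, -0.1696, 0.0707]
tool_rot: [0.002, 0.071, 0.997, 0.001]
contact_force: [4.4, 6.5, -1.7]
gripper_width: 0.156
grasp_force: 51.4
t 6.45 tcp [ 0.508 -0.17   0.071] y-heading 1.427948082209685 z [ 0.004  0.003 -1.   ] q [ 0.189  0.463  0.023  2.023 -0.023  0.653  1.656]
[ 1.423 -0.896 -1.159]
```

Torque of -1.16 N m means the dial is on its stop. Next I release it and rise.

```bash
python3 -m jog '[[0,0,0,0],[0,0,0,0],[0,0,0,0],[0,0,0,0],[0,0,0,0],[0,0,0,0],[0,0,0,0],[0,0,0,0],[0,0,-3,0],[0,0,-6,0],[0,0,-9,0],[0,0,-12,0],[0,0,-12,0]]' -1 30;  python3 -c "
from h import *
rel((.536,-.028,.15),(.536,-.028,.09)); snap('top','t2')
c=load('t2'); cv2.imwrite('pics/c3.png',cv2.resize(c['pixels'][110:260,220:450,::-1],None,fx=3.4,fy=3.4,interpolation=cv2.INTER_CUBIC))"
```

```text
t: 7.53
eef_pos: [0.5089, -0.1727, 0.1961]
tool_rot: [0.005, 0.071, 0.997, -0.001]
contact_force: [1.0, -0.4, -0.1]
gripper_width: 0.998
grasp_force: 0.0
t 7.5333 tcp [ 0.509 -0.173  0.196] y-heading 1.4296193442220337 z [ 0.01  -0.002 -1.   ] q [ 0.179  0.285  0.038  1.931 -0.013  0.916  1.654]
(0.536, -0.028, 0.15) -> [-0.602 14.712  4.61 ]
(0.536, -0.028, 0.09) -> [-0.543 14.716 10.609]
```

```bash
python3 -m jog '[[-0.1,3,1,0.1],[-0.2,6,2,0.2],[-0.4,9,3,0.3],[-0.5,12,4,0.4],[-0.6,14.7,4.6,0.5],[-0.6,14.7,4.6,0.6],[-0.6,14.7,4.6,0.7],[-0.6,14.7,4.6,0.8],[-0.6,14.7,4.6,0.9],[-0.6,14.7,4.6,0.9],[-0.6,14.7,4.6,0.9]]' -0.22;  python3 -c "
from h import *
rel((.536,-.028,.09),(.536,-.028,.06)); snap('wrist','w2')"
```

```text
t: 8.5
eef_pos: [0.5314, -0.0269, 0.1434]
tool_rot: [-0.001, 0.496, 0.868, -0.001]
contact_force: [0.3, -0.3, 0.1]
gripper_width: 0.612
grasp_force: 0.0
t 8.5 tcp [ 0.531 -0.027  0.143] y-heading 0.5332261186107539 z [-0.002 -0.    -1.   ] q [-0.192  0.352  0.153  1.988 -0.073  0.808  0.535]
(0.536, -0.028, 0.09) -> [-0.331  0.35   5.335]
(0.536, -0.028, 0.06) -> [-0.332  0.355  8.335]
```

View pics/w2.png

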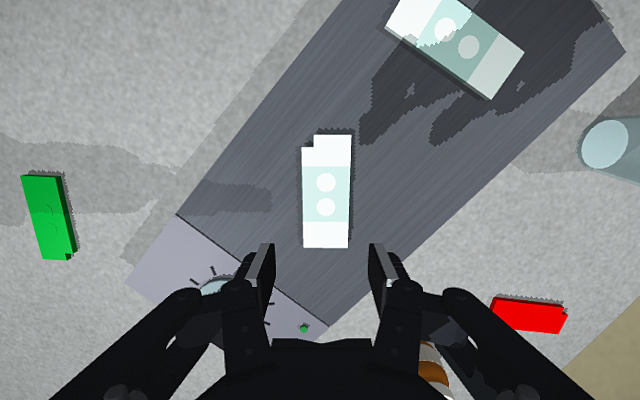

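The notched slide's corners are at (351,135), (348,248) and (303,247), with the notch at (308,142). It is nearly aligned with the fingers.

```bash
python3 - <<'E'
from h import *
c=load('w2')
s=px(c,[(351,135),(348,248),(303,247)],.057)[:,:2]; d=s[0]-s[1]; d/=np.hypot(*d); cen=(s[0]+s[2])/2
print(s,cen,'yaw',np.arctan2(d[1],d[0])); g=cen-.012*d; print(g); rel((*g,.09),(*g,.06))
E
```

```text
[[ 0.522  0.037]
 [ 0.573 -0.05 ]
 [ 0.537 -0.07 ]] [ 0.53  -0.017] yaw 2.1089995083114568
[ 0.536 -0.027]
t 8.55 tcp [ 0.532 -0.027  0.144] y-heading 0.5332306891228217 z [-0.001 -0.    -1.   ] q [-0.192  0.352  0.153  1.988 -0.072  0.809  0.535]
(np.float64(0.5357262015012328), np.float64(-0.026936100442400503), 0.09) -> [-0.212  0.369  5.355]
(np.float64(0.5357262015012328), np.float64(-0.026936100442400503), 0.06) -> [-0.214  0.373  8.355]
```

Consistent with the earlier measurement. I'll descend to 60 mm, then in small steps.

```bash
python3 -m jog '[[-0.2,0.4,2,0],[-0.2,0.4,4,0],[-0.2,0.4,6,0],[-0.2,0.4,7.5,0],[-0.2,0.4,8.3,0],[-0.2,0.4,8.3,0],[-0.2,0.4,8.3,0]]'; for i in 1 2 3 4; do python3 -m jog '[[0,0,0.2,0],[0,0,0.2,0],[0,0,0.2,0]]' | grep -E "eef|contact"; done
```

```text
t: 9.13
eef_pos: [0.5365, -0.0268, 0.0613]
tool_rot: [-0.0, 0.497, 0.868, -0.0]
contact_force: [1.0, -0.2, 0.5]
gripper_width: 0.614
grasp_force: 0.0
eef_pos: [0.5371, -0.0267, 0.0601]
contact_force: [0.4, 0.0, 0.1]
eef_pos: [0.5365, -0.0266, 0.0574]
contact_force: [-0.9, 0.7, -0.5]
eef_pos: [0.5364, -0.0267, 0.0551]
contact_force: [0.4, 0.1, -0.7]
eef_pos: [0.5364, -0.0267, 0.0531]
contact_force: [-0.5, -0.3, 0.6]
```

```bash
for i in 1 2 3; do python3 -m jog '[[0,0,0.15,0],[0,0,0.15,0],[0,0,0.15,0]]' | grep -E "eef|contact"; done
```

```text
eef_pos: [0.5365, -0.0267, 0.0517]
contact_force: [-0.3, 0.7, -0.2]
eef_pos: [0.5365, -0.0267, 0.0502]
contact_force: [-0.4, -0.8, 0.2]
eef_pos: [0.5365, -0.0267, 0.0487]
contact_force: [0.2, 0.9, -0.6]
```

```bash
for i in 1 2 3 4; do python3 -m jog '[[0,0,0.12,0],[0,0,0.12,0],[0,0,0.12,0]]' | grep -E "eef|contact"; done
```

```text
eef_pos: [0.5365, -0.0267, 0.0475]
contact_force: [-1.1, -0.7, 0.4]
eef_pos: [0.5367, -0.0267, 0.0467]
contact_force: [-1.1, -0.1, 4.5]
eef_pos: [0.5368, -0.0267, 0.0466]
contact_force: [-4.7, 0.7, 17.7]
eef_pos: [0.5368, -0.0267, 0.0465]
contact_force: [-9.5, 1.8, 31.5]
```

Contact is at z ≈ 0.0467. I'll back off about 2 mm above that and close.

```bash
python3 -m jog '[[0,0,-0.5,0],[0,0,-0.5,0],[0,0,-0.5,0]]'| grep -E "eef|contact"; python3 -m jog '[[0,0,0,0],[0,0,0,0],[0,0,0,0],[0,0,0,0],[0,0,0,0],[0,0,0,0],[0,0,0,0],[0,0,0,0]]' 1 30; python3 -m jog '[[0,0,-1,0],[0,0,-2,0],[0,0,-3,0],[0,0,-4,0],[0,0,-5,0],[0,0,-5,0],[0,0,-5,0],[0,0,-5,0]]'; python3 -c "
from h import *
rel((.653,-.020,.1))
c=snap('side','s2'); cv2.imwrite('pics/s2c.png',cv2.resize(c['pixels'][60:360,200:520,::-1],None,fx=2,fy=2))"
```

```text
eef_pos: [0.5367, -0.0267, 0.049]
contact_force: [0.1, -0.5, -0.5]
t: 12.8
eef_pos: [0.5365, -0.0267, 0.0488]
tool_rot: [-0.0, 0.497, 0.868, -0.0]
contact_force: [-0.8, 0.1, 0.9]
gripper_width: 0.458
grasp_force: 31.0
t: 13.47
eef_pos: [0.5363, -0.0266, 0.099]
tool_rot: [-0.0, 0.497, 0.868, 0.0]
contact_force: [0.2, 1.2, -1.2]
gripper_width: 0.456
grasp_force: 30.5
t 13.4667 tcp [ 0.536 -0.027  0.099] y-heading 0.5301184673827233 z [-0.  0. -1.] q [-0.181  0.424  0.143  2.008 -0.09   0.715  0.547]
(0.653, -0.02, 0.1) -> [-5.328 10.401 -0.105]
```

View pics/s2c.png

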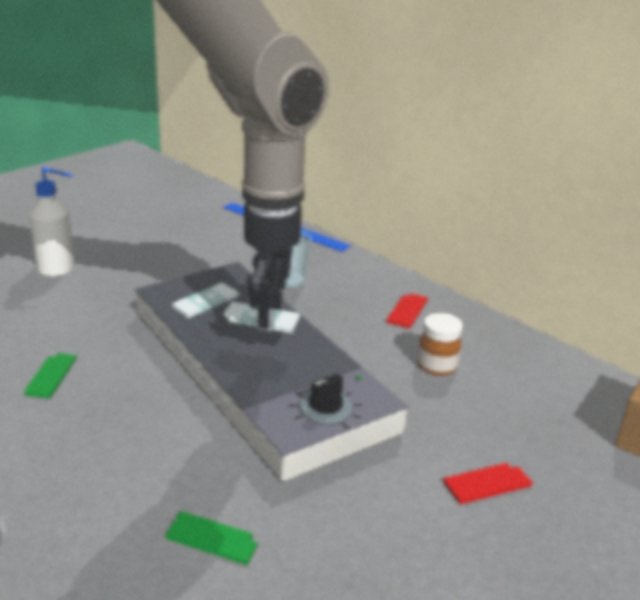

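```bash
python3 -m jog '[[-1,2,0,-0.08],[-2,4,0,-0.16],[-3,6,0,-0.24],[-4,8,0,-0.32],[-5.3,10.4,0,-0.4],[-5.3,10.4,0,-0.48],[-5.3,10.4,0,-0.56],[-5.3,10.4,0,-0.64],[-5.3,10.4,0,-0.72],[-5.3,10.4,0,-0.8],[-5.3,10.4,0,-0.85],[-5.3,10.4,0,-0.85],[-5.3,10.4,0,-0.85]]'; python3 -c "
from h import *
rel((.653,-.020,.05)); c=snap('top','t3'); cv2.imwrite('pics/t3c.png',cv2.resize(c['pixels'][90:250,230:440,::-1],None,fx=3.8,fy=3.7,interpolation=cv2.INTER_CUBIC))"
```

```text
t: 14.6
eef_pos: [0.6526, -0.0199, 0.0982]
tool_rot: [-0.001, 0.096, 0.995, 0.0]
contact_force: [-1.1, 0.6, -0.8]
gripper_width: 0.46
grasp_force: 30.6
t 14.6 tcp [ 0.653 -0.02   0.098] y-heading 1.3781716831014494 z [-0.001  0.    -1.   ] q [-0.018  0.583 -0.065  1.714  0.047  0.848  1.275]
(0.653, -0.02, 0.05) -> [-0.045  0.003  4.821]
```

View pics/t3c.png

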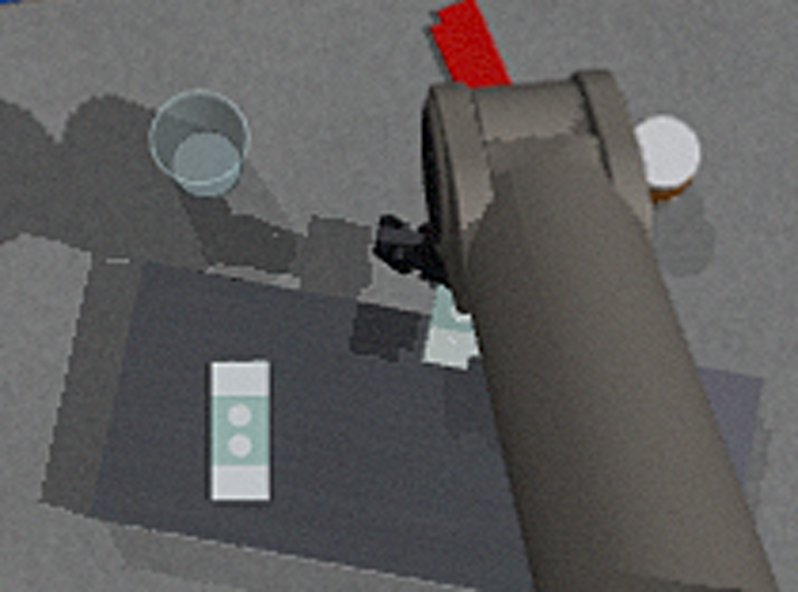

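The slide is over the far edge with its notched end over the hotplate, clear of the beaker and jar. I'll lower it so the edge tips the notched end up.

```bash
python3 -m jog '[[0,0,2,0],[0,0,4,0],[0,0,4.6,0],[0,0,4.6,0]]' |grep -E "eef|contact_f"; for i in 1 2 3 4; do python3 -m jog '[[0,0,0.15,0],[0,0,0.3,0],[0,0,0.45,0],[0,0,0.45,0]]' | grep -E "eef|contact|width"; done
```

```text
eef_pos: [0.6513, -0.0198, 0.0509]
contact_force: [-0.4, -0.2, -1.4]
eef_pos: [0.6535, -0.0199, 0.0491]
contact_force: [0.1, -0.3, -0.4]
gripper_width: 0.457
eef_pos: [0.6547, -0.0201, 0.046]
contact_force: [-0.3, -0.0, 8.8]
gripper_width: 0.456
eef_pos: [0.6559, -0.0203, 0.0422]
contact_force: [1.6, -1.0, 10.0]
gripper_width: 0.461
eef_pos: [0.6566, -0.0204, 0.0379]
contact_force: [2.1, -1.9, 9.4]
gripper_width: 0.456
```

```bash
python3 -m jog '[[0,0,0.15,0],[0,0,0.3,0],[0,0,0.5,0],[0,0,0.5,0],[0,0,0.5,0]]' | grep -E "eef|contact|width"; python3 -m jog '[[0,0,-2,0],[0,0,-4,0],[0,0,-7,0],[0,0,-10,0],[0,0,-12,0],[0,0,-12,0],[0,0,-12,0],[0,0,-12,0]]';python3 -c "
from h import *
c=snap('side','s3'); cv2.imwrite('pics/s3c.png',cv2.resize(c['pixels'][130:280,260:460,::-1],None,fx=4,fy=4,interpolation=cv2.INTER_CUBIC))"
```

```text
eef_pos: [0.6567, -0.0205, 0.033]
contact_force: [2.7, -1.8, 10.2]
gripper_width: 0.455
t: 17.4
eef_pos: [0.6524, -0.0199, 0.1493]
tool_rot: [-0.001, 0.095, 0.995, -0.0]
contact_force: [-0.6, -0.0, -1.6]
gripper_width: 0.46
grasp_force: 33.8
```

View pics/s3c.png

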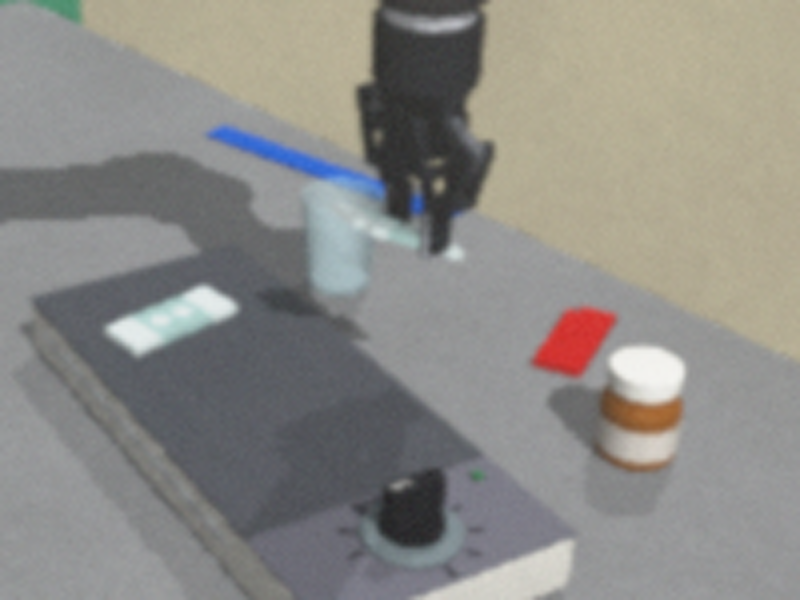

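The slide is held with its notched end (left, ~(335,203)) visibly above its plain end (~(462,255)). I'll raise it over the warmer and then measure the tilt.

```bash
python3 -c "
from h import *
rel((.56,-.02,.2))"; python3 -m jog '[[2,0.4,-1.5,0],[4,0.8,-3,0],[6,1.2,-4,0],[8,1.7,-5,0],[9,1.7,-5,0],[9,1.7,-5,0],[9,1.7,-5,0],[9,1.7,-5,0],[9,1.7,-5,0]]' - 40; python3 - <<'E'
from h import *
rel(); c=snap('side','s4'); snap('top','t4')
f=200/np.tan(np.radians(c['fovy'])/2); K=np.array([[f,0,c['cx']],[0,f,c['cy']],[0,0,1.]])
v,u=np.mgrid[0:400,0:640]; n=cv2.undistortPoints(np.c_[u.ravel(),v.ravel()].astype(float).reshape(-1,1,2),K,np.array(c['distortion'],float)).reshape(-1,2)
z=c['depth'].ravel(); T=np.array(c['pose']); P=(np.c_[n,np.ones(len(n))]*z[:,None])@T[:3,:3].T+T[:3,3]
o=bot.get_obs()['eef_pos']; h=2.95; dx=(P-o)[:,:2]@[np.cos(h),np.sin(h)]; dy=(P-o)[:,:2]@[-np.sin(h),np.cos(h)]; dz=P[:,2]-o[2]
px_=c['pixels'].reshape(-1,3); m=(abs(dy)<.022)&(abs(dx)<.07)&(abs(dz)<.06)&(px_.mean(1)>90)&(z>0)
print(m.sum())
for a in np.arange(-.07,.07,.01):
    k=m&(dx>=a)&(dx<a+.01)
    if k.sum()>2: print(round(a+.005,3),k.sum(),np.median(dz[k]))
E
python3 - <<'E'
from h import *
c=load('s4'); cv2.imwrite('pics/s4c.png',cv2.resize(c['pixels'][110:260,240:440,::-1],None,fx=4,fy=4,interpolation=cv2.INTER_CUBIC))
E
```

```text
t 17.45 tcp [ 0.652 -0.02   0.149] y-heading 1.379986080494482 z [-0.002 -0.    -1.   ] q [-0.017  0.524 -0.066  1.682  0.041  0.94   1.281]
(0.56, -0.02, 0.2) -> [ 9.046 -1.76  -5.114]
t: 18.2
eef_pos: [0.5685, 0.0132, 0.1991]
tool_rot: [-0.0, 0.096, 0.995, -0.0]
contact_force: [0.1, 0.0, -1.5]
gripper_width: 0.451
grasp_force: 43.0
t 18.2 tcp [0.568 0.013 0.199] y-heading 1.3789778163768913 z [-0.001 -0.    -1.   ] q [-0.063  0.34  -0.087  1.843  0.036  0.961  1.214]
153
-0.025 10 -0.004087191781104504
-0.015 6 0.0009624921768106587
-0.005 3 0.008241440337541261
0.005 12 0.01445594777718992
0.015 25 0.019377420014843105
0.025 19 0.023698102428528545
0.035 18 0.02879793598502045
0.045 22 0.03358613996453949
0.055 31 0.038278106307832904
0.065 6 0.03739323035067077
```

View pics/s4c.png

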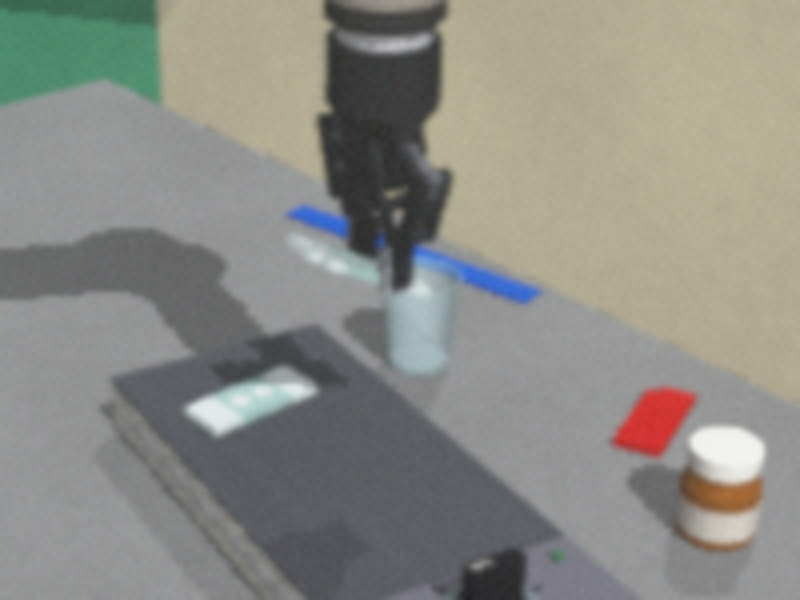

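The tilt is only about 28°, too near the limit. I'll go back to the edge and press further.

```bash
python3 -m jog '[[-2,-0.4,0,0],[-4,-0.8,1,0],[-6,-1.2,3,0],[-8,-1.7,5,0],[-9,-1.7,8,0],[-9,-1.7,11,0],[-9,-1.7,13,0],[-9,-1.7,13,0],[-9,-1.7,13,0]]' - 30 | grep -E "eef|contact_f"; python3 -c "
from h import *
rel((.651,-.02,.045),(.651,-.02,.028))"
```

```text
eef_pos: [0.6524, -0.0201, 0.0688]
contact_force: [0.1, -0.3, -0.1]
t 19.05 tcp [ 0.652 -0.02   0.069] y-heading 1.3797816997240233 z [-0.003 -0.    -1.   ] q [-0.02   0.621 -0.062  1.727  0.051  0.798  1.274]
(0.651, -0.02, 0.045) -> [ 0.134 -0.019  2.378]
(0.651, -0.02, 0.028) -> [ 0.129 -0.018  4.078]
```

```bash
python3 -m jog '[[0.1,0,1,0],[0.2,0,2,0],[0.2,0,2.7,0],[0.2,0,3,0],[0.2,0,3.2,0],[0.2,0,3.4,0],[0.2,0,3.6,0],[0.2,0,3.6,0]]' |grep -E "eef|contact_f"; python3 -m jog '[[0.1,0,0.2,0],[0.2,0,0.4,0],[0.2,0,0.6,0],[0.2,0,0.6,0]]' |grep -E "eef|contact_f"
```

```text
eef_pos: [0.6528, -0.0195, 0.0357]
contact_force: [-0.1, -0.8, 6.0]
eef_pos: [0.6537, -0.0197, 0.0321]
contact_force: [1.6, -1.5, 15.4]
```

```bash
python3 -m jog '[[0,0,0.15,0],[0,0,0.3,0],[0,0,0.45,0],[0,0,0.45,0]]' |grep -E "eef|contact_f"; python3 -m jog '[[0,0,-2,0],[0,0,-5,0],[0,0,-9,0],[0,0,-13,0],[3,0,-16,0],[6,0,-17.5,0],[9,0,-17.5,0],[9,0,-17.5,0],[9,0,-17.5,0],[9,0,-17.5,0]]' - 40; python3 - <<'E'
from h import *
c=snap('side','s5')
f=200/np.tan(np.radians(c['fovy'])/2); K=np.array([[f,0,c['cx']],[0,f,c['cy']],[0,0,1.]])
v,u=np.mgrid[0:400,0:640]; n=cv2.undistortPoints(np.c_[u.ravel(),v.ravel()].astype(float).reshape(-1,1,2),K,np.array(c['distortion'],float)).reshape(-1,2)
z=c['depth'].ravel(); T=np.array(c['pose']); P=(np.c_[n,np.ones(len(n))]*z[:,None])@T[:3,:3].T+T[:3,3]
o=bot.get_obs()['eef_pos']; h=2.95; dx=(P-o)[:,:2]@[np.cos(h),np.sin(h)]; dy=(P-o)[:,:2]@[-np.sin(h),np.cos(h)]; dz=P[:,2]-o[2]
px_=c['pixels'].reshape(-1,3); m=(abs(dy)<.022)&(abs(dx)<.07)&(abs(dz)<.06)&(px_.mean(1)>90)&(z>0)
for a in np.arange(-.07,.07,.01):
    k=m&(dx>=a)&(dx<a+.01)
    if k.sum()>2: print(round(a+.005,3),k.sum(),np.median(dz[k]))
p=np.polyfit(dx[m],dz[m],1); print('tilt deg',np.degrees(np.arctan(p[0])))
cv2.imwrite('pics/s5c.png',cv2.resize(c['pixels'][110:260,240:440,::-1],None,fx=4,fy=4,interpolation=cv2.INTER_CUBIC))
E
```

```text
eef_pos: [0.6546, -0.0197, 0.0281]
contact_force: [1.8, -2.4, 17.3]
t: 21.22
eef_pos: [0.5614, -0.0022, 0.1989]
tool_rot: [0.001, 0.095, 0.995, 0.0]
contact_force: [0.2, 0.5, -0.5]
gripper_width: 0.452
grasp_force: 45.1
-0.025 3 -0.007037939796249004
-0.015 10 -0.0035922937620775364
0.005 5 0.018703237831386943
0.015 21 0.022028728223539018
0.025 13 0.029511310780163558
0.035 16 0.036488977397011874
0.045 19 0.04494952260084867
0.055 26 0.05058067762851512
tilt deg 36.33753959392334
```

View pics/s5c.png

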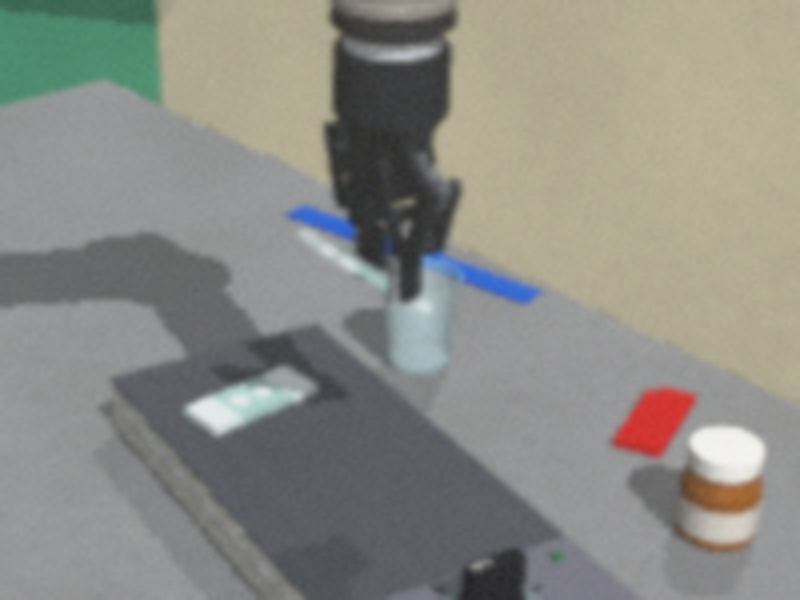

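The tilt is now about 36–37°, notched end up. Before handing in I'll settle and check the dial angle numerically (bar-top points from depth).

```bash
python3 -m jog '[[0,0,0,0],[0,0,0,0],[0,0,0,0],[0,0,0,0],[0,0,0,0],[0,0,0,0]]'; python3 - <<'E'
from h import *
snap('top','t6'); snap('side','s6')
for tag in ('top0','side0','t6','s6'):
    c=load(tag); f=200/np.tan(np.radians(c['fovy'])/2); K=np.array([[f,0,c['cx']],[0,f,c['cy']],[0,0,1.]])
    v,u=np.mgrid[0:400,0:640]; n=cv2.undistortPoints(np.c_[u.ravel(),v.ravel()].astype(float).reshape(-1,1,2),K,np.array(c['distortion'],float)).reshape(-1,2)
    z=c['depth'].ravel(); T=np.array(c['pose']); P=(np.c_[n,np.ones(len(n))]*z[:,None])@T[:3,:3].T+T[:3,3]
    r=np.hypot(P[:,0]-.506,P[:,1]+.170); m=(r<.028)&(P[:,2]>.088)&(P[:,2]<.102)&(z>0)
    if m.sum()<8: print(tag,m.sum()); continue
    X=P[m,:2]; w=np.linalg.eigh(np.cov(X.T)); e=w[1][:,1]; b=c['pixels'].reshape(-1,3)[m].mean(1); wh=X[b>100]
    print(tag,m.sum(),'ctr',X.mean(0),'bar dir',np.arctan(e[1]/e[0]),w[0]**.5,'white',wh.mean(0) if len(wh) else None,len(wh))
E
```

```text
t: 21.77
eef_pos: [0.5609, -0.0021, 0.1984]
tool_rot: [-0.0, 0.095, 0.995, -0.0]
contact_force: [0.8, 0.3, -1.6]
gripper_width: 0.451
grasp_force: 45.1
top0 83 ctr [ 0.504 -0.169] bar dir 0.8981381479248107 [0.004 0.012] white [ 0.51  -0.162] 6
side0 69 ctr [ 0.502 -0.171] bar dir 0.9401926689098267 [0.004 0.013] white [ 0.511 -0.159] 8
t6 44 ctr [ 0.51  -0.171] bar dir -0.05100873084315256 [0.003 0.01 ] white None 0
s6 79 ctr [ 0.502 -0.171] bar dir -0.22617013589217372 [0.004 0.012] white [ 0.494 -0.165] 9
```

```bash
python3 -c "
from station import bot
print(bot.hand_in()); print(bot.get_obs()['grasp_force'])"
```

```text
the job is handed in; nothing more can be done
None
the job is handed in; nothing more can be done
```

I turned the dial to its off stop, then picked up the notched slide and handed in with it still gripped about 15 cm above the warmer's top, label face up and notched end raised about 36–37°; the hand-in gave no verdict.

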